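# Put the washed pan support bars back in their rows by length

### The job

Put the three washed pan support bars from the green board back in the white sloping rack: each goes in the free slot beside the clipped-in bar of its own length. Lay every bar down flat on the slope between the ribs and leave it pushed down against the lower stop. Set the bars down gently without dropping them, and leave everything else on the table where it is.

Things in the scene. Friction and masses are not known exactly. Their poses are not given: they have to be found in the camera images.
- bar_short: loose short pan support bar: straight rectangular stainless bar with blue end caps and a dark line along its top, 110 mm long (x) x 24 wide (y) x 30 high (z), lying flat on the green board at the start (board top 12 mm above the table). Origin: centre of its underside; x along its length, z up. The three loose bars differ only in length (110, 145, 180 mm).
- bar_medium: loose medium pan support bar: straight rectangular stainless bar with blue end caps and a dark line along its top, 145 mm long (x) x 24 wide (y) x 30 high (z), lying flat on the green board at the start (board top 12 mm above the table). Origin: centre of its underside; x along its length, z up. The three loose bars differ only in length (110, 145, 180 mm).
- bar_long: loose long pan support bar: straight rectangular stainless bar with blue end caps and a dark line along its top, 180 mm long (x) x 24 wide (y) x 30 high (z), lying flat on the green board at the start (board top 12 mm above the table). Origin: centre of its underside; x along its length, z up. The three loose bars differ only in length (110, 145, 180 mm).
- slot_short: free slot of the row for short (110 mm) bars. Origin: on the slot's centre line, on the sloping floor, at the inner face of the lower stop; x points 35 degrees up the slope, y across, z square off the floor. Slot 36 mm wide between ribs 8 mm high, 5 mm thick; floor 195 mm long, lower stop 20 mm high. A bar put away has its origin at x = 55 mm, y = 0, z = 0, along x.
- slot_medium: free slot of the row for medium (145 mm) bars. Origin: on the slot's centre line, on the sloping floor, at the inner face of the lower stop; x points 35 degrees up the slope, y across, z square off the floor. Slot 36 mm wide between ribs 8 mm high, 5 mm thick; floor 195 mm long, lower stop 20 mm high. A bar put away has its origin at x = 72.5 mm, y = 0, z = 0, along x.
- slot_long: free slot of the row for long (180 mm) bars. Origin: on the slot's centre line, on the sloping floor, at the inner face of the lower stop; x points 35 degrees up the slope, y across, z square off the floor. Slot 36 mm wide between ribs 8 mm high, 5 mm thick; floor 195 mm long, lower stop 20 mm high. A bar put away has its origin at x = 90 mm, y = 0, z = 0, along x.
- rack: fixed rack, origin at the centre of the underside of its 230 x 336 x 6 mm plate: three white rows side by side, order varies, sloping up at 35 degrees away from the robot. Each has two lanes: the left one (+y) holds a fixed bar of the row's length, black clip round its middle, 33 mm high over the floor, centre line at y = +47.5 mm in the slot's frame; the right one is the free slot.
- shaker: steel shaker, 42 mm across, 62 high, standing on the far part of the green board (bystander). Origin near the centre of its underside.
- paste_jar: amber jar with red lid, 72 mm across, 100 high (bystander). Origin near the centre of its underside.
- water: clear bottle with blue cap, 64 mm across, 200 high (bystander). Origin near the centre of its underside.
- bowl: steel bowl, 130 mm across, 50 high (bystander). Origin near the centre of its underside.
- spoon: steel spoon lying to the right of the rack, 190 mm long, under 25 mm high (bystander). Origin at its middle.
- board: fixed green board, 340 (x) x 300 (y) x 12 mm, origin at the centre of its underside
Things that resemble listed ones, but are neither listed nor needed, are in the scene too. Leave any orange look-alike of the bar_short alone.

How it is judged:
At the end, for the whole second after the job is handed in: Each of the three loose bars lies at rest in the free slot of the row for its own length: along the slot (within 0.13 rad), flat on the sloping floor (underside within 5 mm), between the ribs (within 10 mm of the centre line) and with its lower end within 6 mm of the lower stop (x of bar_short in the frame of slot_short between 0.051 and 0.061 m and y of bar_short in the frame of slot_short between -0.01 and 0.01 m and z of bar_short in the frame of slot_short between -0.005 and 0.005 m and angle between the x axis of bar_short and the x axis of slot_short, either way round below 0.13 rad and linear speed of each of bar_short, bar_medium, bar_long below 0.02 m/s and x of bar_medium in the frame of slot_medium between 0.0685 and 0.0785 m and y of bar_medium in the frame of slot_medium between -0.01 and 0.01 m and z of bar_medium in the frame of slot_medium between -0.005 and 0.005 m and angle between the x axis of bar_medium and the x axis of slot_medium, either way round below 0.13 rad and x of bar_long in the frame of slot_long between 0.086 and 0.096 m and y of bar_long in the frame of slot_long between -0.01 and 0.01 m and z of bar_long in the frame of slot_long between -0.005 and 0.005 m and angle between the x axis of bar_long and the x axis of slot_long, either way round below 0.13 rad); the robot touches nothing.
It fails at once if the short bar is dropped or thrown: moving faster than 0.6 m/s or turning faster than 6 rad/s while the fingers do not touch it (contact force between the fingers and bar_short below 0.05 N and (linear speed of bar_short above 0.6 m/s or angular speed of bar_short above 6 rad/s)).
It fails at once if the medium bar is dropped or thrown: moving faster than 0.6 m/s or turning faster than 6 rad/s while the fingers do not touch it (contact force between the fingers and bar_medium below 0.05 N and (linear speed of bar_medium above 0.6 m/s or angular speed of bar_medium above 6 rad/s)).
It fails at once if the long bar is dropped or thrown: moving faster than 0.6 m/s or turning faster than 6 rad/s while the fingers do not touch it (contact force between the fingers and bar_long below 0.05 N and (linear speed of bar_long above 0.6 m/s or angular speed of bar_long above 6 rad/s)).
It fails at once if a bystander (shaker, paste jar, water bottle, bowl or spoon) is moved by more than 30 mm (distance of any of shaker, paste_jar, water, bowl, spoon from where it was at the start of the episode above 0.03 m).
It also fails if it takes over 72 s, if anything falls off the work surface, if the arm or the gripper's body presses on something with over 40 N, if the wrist force passes 120 N, or if a joint passes its speed limit or range.

### The arm

A 6-joint arm with a two-finger parallel gripper is mounted at the origin on the work surface. World frame = base frame: x ahead of the robot, y to its left, z up, the work surface at z = 0. Lengths are in m, angles in rad, forces in N, time in s.
With the tool pointing down it reaches from about 0.25 to 0.8 m from the base axis. Payload 8.5 kg.
Tool frame: the origin (TCP) lies on the mounting face of the last link; the fingertips stand 173 mm ahead of it and the grasp point (between the pads) lies 155 mm ahead of it; z points along the fingers, y is the line along which they close (so a half turn about z gives the same grasp; the last joint's range is limited). The gripper opens to 85 mm and grips with 20 to 120 N. Pads are 22 mm wide; open, the fingers measure 114 mm over their backs; the gripper's body (76 mm by 85 mm) begins 54 mm behind the grasp point. The pads swing forward as they close: fully open they stand 13 mm farther back than shut.
Start: joints at [1.335, 0.238, -0.013, 1.319, 0, 1.571], TCP at [0.123, 0.51, 0.405] pointing down, gripper open.
Joint ranges: [-2.66, 2.66], [-1.03, 1.9], [-1.14, 1.46], [-1.82, 2.27], [-1.45, 1.34], [-3.14, 3.14]. Speed limits (rad/s): [2.22, 2.22, 2.79, 3.14, 3.14, 3.14].

### API

Orientations are given as a unit quaternion [x, y, z, w].
In Python, from workcell import manip gives the robot as it stands.
- The arm moves only by the shell command python3 -m crank 'ROWS'. ROWS is JSON, a list of rows, each a list of 3 entries, a list of its own where there are three numbers: the opening, from 0 (shut) to 1 (fully open), then the shift along the tool's x, y, z in m, then the turn about the tool's z in degrees. A call has 1 to 5 rows; each row is the pose to reach, as a shift and turn from the pose commanded when the call began, along the tool's axes at that moment; what a row does not reach only later rows make up. A row lasts 1/12 s, in which the tool goes at most 41.7 mm and 7.16 degrees, less where a joint would pass 70% of its speed; a pose out of reach is approached as far as the arm can. A call with a gripper value outside its range is refused whole. The fingers move at their own pace and stop on an object; the grip force is fixed at half the most. Time passes only in rows, so rows that repeat a pose let the fingers close. It gives the time, the measured TCP pose, the force, the opening and the grip force at its end, in the units of the state.
- manip.get_state(): the state, without advancing time (a new reading comes with each control period).
- manip.get_image(name): name is "scene" or "top"; returns the picture (400x640x3 uint8, red, green, blue); there is no depth.
- manip.get_calibration(name): a dict with "mtx" (3x3 intrinsics, pixels), "R" (3x3) and "t" (3): a world point X has camera coordinates R X + t. Camera axes: x right, y down, z forward; pixel columns grow to the right and rows downward; lengths in m; the calibration is good to about 2 mm. A picture is of the moment at which its call begins. get_calibration takes no time and is no camera call.
- manip.sign_off(): hands the job in; it is judged then, once.
The state is a dict: "clock": time; "q": joint angles; "joint_vel": joint speeds; "tau": joint torques, N m; "tcp_pos": TCP position; "eef_rot": TCP orientation; "contact_force": force on the tool from outside, world axes, zero at the start; "wrist_torque": the same for the moment, N m; "finger_gap": finger opening in m; "grasp_force": force on a finger pad.
Only numpy, scipy, OpenCV 4.12 (cv2) and the standard library are available. Lean on these libraries where they do the work, as an engineer would, in place of code of your own. Each camera call takes 0.05 s, during which the arm holds its last target. There are 200 camera calls.

## Working session

There is one attempt and no reset: what is moved stays moved. The work goes in short steps, Python scripts to look and compute and a shell command to move; the robot and the scene stay as the last step left them, time stands still between calls to the robot, and variables do not carry over. Pictures are saved under pics/ and viewed, at most 12 in all, crops included, and the job is handed in when it is done.

```bash
ls; mkdir -p pics
python3 - <<'E'
from workcell import manip
import cv2,numpy as np
for n in("scene","top"):
    cv2.imwrite(f"pics/{n}0.png",cv2.cvtColor(manip.get_image(n),cv2.COLOR_RGB2BGR))
    c=manip.get_calibration(n);print(n,np.round(c["mtx"],1).tolist(),np.round(c["R"],3).tolist(),np.round(c["t"],3), np.round(-np.array(c["R"]).T@c["t"],3))
print(manip.get_state())
E
```

```text
pics
scene [[382.8, 0.0, 324.4], [0.0, 382.8, 197.0], [0.0, 0.0, 1.0]] [[-0.51, 0.86, 0.006], [0.652, 0.392, -0.65], [-0.561, -0.327, -0.76]] [ 0.275 -0.296  1.483] [1.165 0.365 0.933]
top [[380.6, 0.0, 319.2], [0.0, 380.6, 206.6], [0.0, 0.0, 1.0]] [[0.108, -0.994, 0.005], [-0.971, -0.107, -0.212], [0.211, 0.018, -0.977]] [-0.036  0.518  1.223] [ 0.249 -0.003  1.305]
{'clock': 0.1, 'q': array([ 1.33497916e+00,  2.38727773e-01, -1.41554480e-02,  1.31922432e+00,
        5.88786466e-06,  1.57082774e+00]), 'joint_vel': array([ 0.00016627, -0.00049304,  0.00131204,  0.00181144,  0.00118941,
       -0.00116292]), 'tau': array([-1.14992159e-03, -5.39720106e+01,  3.46998131e+01,  1.33770399e-02,
       -7.39882012e-06, -2.69210830e-06]), 'tcp_pos': array([0.12262397, 0.51032445, 0.40414376]), 'eef_rot': array([ 1.17651143e-01,  9.93054771e-01, -6.50707939e-04, -8.00357341e-05]), 'contact_force': array([ 0.11092487, -0.20395687,  0.71890038]), 'wrist_torque': array([-0.0027493 ,  0.02016652, -0.02321716]), 'grasp_force': 0.0, 'finger_gap': 0.08519232605217217}
```

View pics/scene0.png

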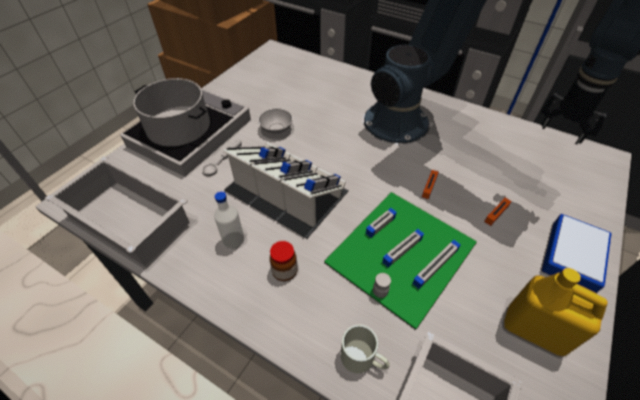

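View pics/top0.png

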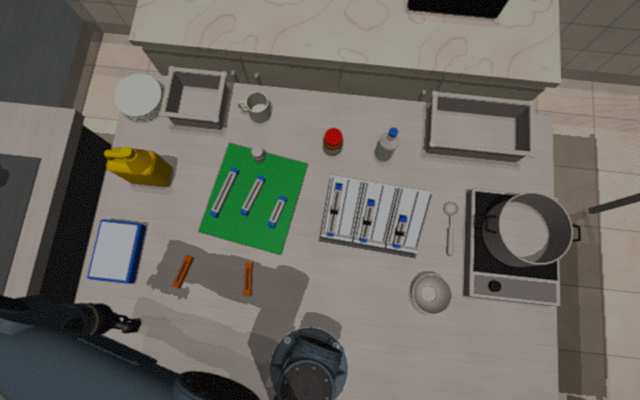

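The scene view shows the board with three loose bars near (381,222), (403,247) and (437,263), and the rack near (285,175). The top view shows the bars at (224,192) long, (253,195) medium and (277,212) short. The rack there is (320–430, 177–255), with rows long, medium, short from left to right. The orange look-alikes are at (183,271) and (248,278). Next I'll look at enlarged crops.

Run:
```python
import cv2,numpy as np
t=cv2.imread("pics/top0.png");s=cv2.imread("pics/scene0.png")
a=cv2.resize(t[168:262,312:440],None,fx=6,fy=6,interpolation=cv2.INTER_CUBIC)
b=cv2.resize(s[138:228,220:350],None,fx=6,fy=6,interpolation=cv2.INTER_CUBIC)
cv2.imwrite("pics/cropt.png",a);cv2.imwrite("pics/crops.png",b)
```

```text
(no output)
```

View pics/cropt.png

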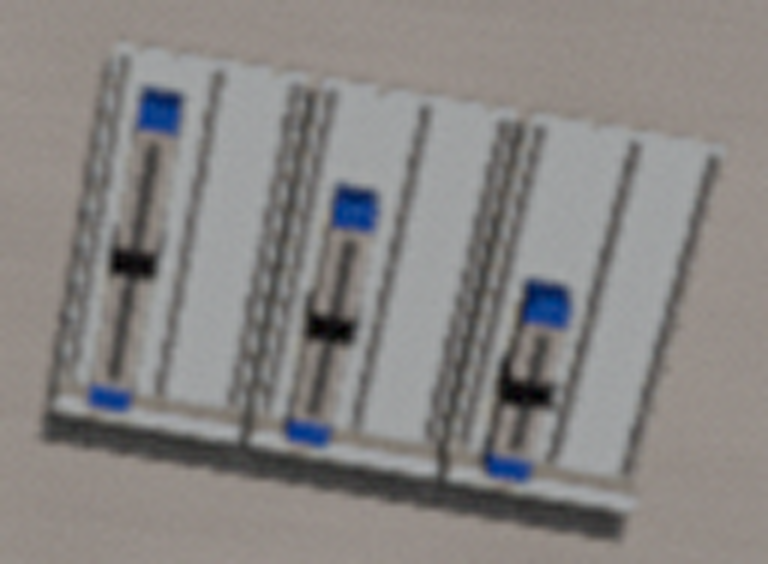

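View pics/crops.png

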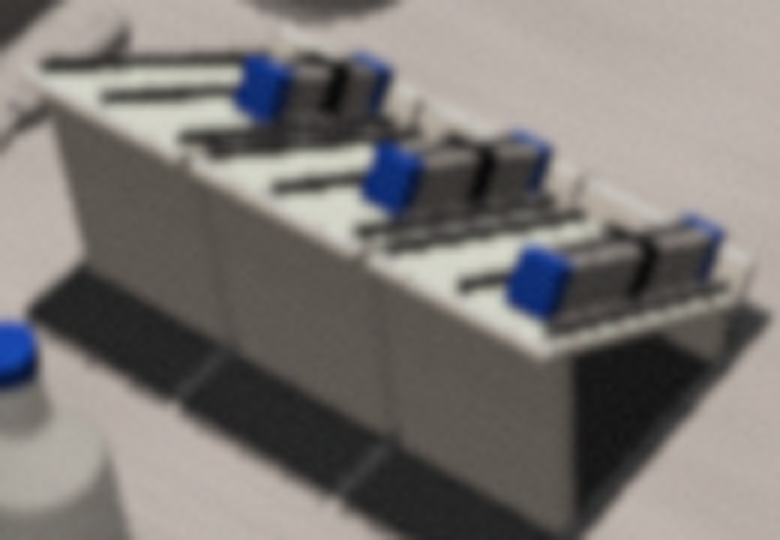

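The enlarged views show the rows long, medium and short from left to right, each with its free lane on the right. The upper floor corners are at crop pixels (120,42) and (722,148) in the top view, and (548,355) and (25,75) in the scene view. The fixed bars' upper cap corners are clear in both. I'll fit the rack pose to these points and find the bars by colour.

```bash
cat > h.py <<'E'
import numpy as np,cv2
from workcell import manip
from scipy.spatial.transform import Rotation as Ro
C={n:manip.get_calibration(n) for n in("scene","top")}
def proj(n,X):
    c=C[n];p=np.asarray(X)@np.array(c["R"]).T+c["t"];p=p@np.array(c["mtx"]).T;return p[:,:2]/p[:,2:]
def ray(n,uv,z):
    c=C[n];R=np.array(c["R"]);o=-R.T@c["t"];d=R.T@np.linalg.solve(np.array(c["mtx"]),[*uv,1]);return o+d*(z-o[2])/d[2]
def slot(p): # p=[x,y,z,yaw]: frame of slot_long
    return Ro.from_euler("z",p[3])*Ro.from_euler("y",-35,degrees=True),np.array(p[:3])
def go(xyz,yaw=None,s=None):
    """shift (tool axes, mm) and turn (deg) bringing the grasp point to xyz with tool y along yaw+90deg"""
    s=s or manip.get_state();R=Ro.from_quat(s["eef_rot"]).as_matrix();g=s["tcp_pos"]+R[:,2]*.155
    sh=R.T@(np.asarray(xyz)-g)*1000
    t=0
    if yaw is not None:
        ty=np.array([-np.sin(yaw),np.cos(yaw),0])
        t=np.degrees(np.arctan2(*(R.T@ty)[[0,1]]*[-1,1]));t=(t+90)%180-90
    return np.round(sh,1).tolist(),round(float(t),1),"g",np.round(g,4).tolist()
E
python3 - <<'E'
from h import *
from scipy.optimize import least_squares
t=lambda a:(312+(a[0]+.5)/6-.5,168+(a[1]+.5)/6-.5)
s=lambda a:(220+(a[0]+.5)/6-.5,138+(a[1]+.5)/6-.5)
# (row, x, y, z in slot frame, top, scene)
P=[]
for r,L,a,b in[(0,180,((143,88),(183,95)),((572,260),(523,247))),(1,145,((335,185),(380,192)),((430,152),(382,142))),(2,110,((527,281),(571,288)),((293,68),(245,57)))]:
    for k,y in((0,59.5),(1,35.5)): P.append((r,L,y,30,a[k],b[k]))
up=[((120,42),(548,355)),((722,148),(25,75))]
top=np.array([t(p[4]) for p in P]);sc=np.array([s(p[5]) for p in P])
def X(p):
    R,o=slot(p); return R.apply([[q[1]/1e3,q[2]/1e3-q[0]*p[4],q[3]/1e3] for q in P])+o
f=lambda p:np.r_[proj("top",X(p))-top,proj("scene",X(p))-sc].ravel()
r=least_squares(f,[.45,-.1,.03,0,.112],loss="soft_l1")
print(np.round(r.x,4),"res",np.round(f(r.x).reshape(2,-1,2),1).tolist())
from numpy.linalg import lstsq
for a,b in up:
    A=[];B=[]
    for n,uv in(("top",t(a)),("scene",s(b))):
        c=C[n];M=np.array(c["mtx"])@np.c_[c["R"],c["t"]]
        for i in(0,1):
            q=uv[i]*M[2]-M[i];A.append(q[:3]);B.append(-q[3])
    x=lstsq(np.array(A),np.array(B),rcond=None)[0]
    R,o=slot(r.x);print("corner",np.round(x,4),"slot frame",np.round(R.inv().apply(x-o),4))
img=cv2.imread("pics/top0.png");
print("stop proj",(proj("top",R.apply([[0,y,z] for y in(.07,-.25) for z in(0,.02)])+o)-[312,168])*6)
# bars
for n in("top","scene"):
    hsv=cv2.cvtColor(cv2.imread(f"pics/{n}0.png"),cv2.COLOR_BGR2HSV)
    g=cv2.inRange(hsv,(45,80,40),(80,255,255));cs,_=cv2.findContours(g,0,2);h=cv2.convexHull(max(cs,key=cv2.contourArea))
    m=cv2.fillConvexPoly(np.zeros_like(g),h,255);m=cv2.erode(m,np.ones((3,3)))&~g
    cs,_=cv2.findContours(m,0,2)
    for c in cs:
        if cv2.contourArea(c)>40:
            bl=cv2.inRange(hsv,(100,100,50),(130,255,255))&cv2.drawContours(np.zeros_like(g),[c],-1,255,-1)
            k,_,st,ce=cv2.connectedComponentsWithStats(bl)
            print(n,cv2.minAreaRect(c),[(ce[i].round(1).tolist(),int(st[i,4]),np.round(ray(n,ce[i],.038),4).tolist()) for i in range(1,k) if st[i,4]>5])
E
```

```text
[ 0.4396 -0.0673  0.0477 -0.0588  0.1092] res [[[-2.5, 0.3], [-1.4, 0.4], [-1.5, 0.3], [-1.3, 0.4], [-1.1, 0.3], [-0.8, 0.4]], [[-1.7, 0.1], [-0.7, -1.4], [-3.2, 1.1], [-1.8, -0.5], [-2.5, 0.2], [-0.5, -1.0]]]
corner [ 0.6052 -0.0066  0.1485] slot frame [ 0.1903  0.0704 -0.0102]
corner [ 0.5828 -0.3273  0.1484] slot frame [ 0.1874 -0.2511 -0.0083]
stop proj [[ 60.63592654 369.49239917]
 [ 57.55540736 385.35762096]
 [632.42865887 465.3447957 ]
 [637.80106845 482.75609742]]
top ((276.673583984375, 211.12124633789062), (8.522481918334961, 33.59751892089844), 24.623563766479492) [([282.4, 198.3], 26, [0.538, 0.1491, 0.038]), ([271.1, 223.8], 33, [0.4462, 0.1756, 0.038])]
top ((252.20001220703125, 194.60000610351562), (8.9442720413208, 42.93250274658203), 26.56505012512207) [([260.9, 178.0], 28, [0.6013, 0.2322, 0.038]), ([243.8, 211.5], 33, [0.4779, 0.2732, 0.038])]
top ((223.8983917236328, 191.71286010742188), (9.414517402648926, 53.225868225097656), 25.51386833190918) [([234.1, 170.0], 27, [0.6198, 0.3289, 0.038]), ([213.6, 213.3], 35, [0.4605, 0.3741, 0.038])]
top ((257.5, 155.5), (11.0, 13.0), 90.0) []
scene ((381.5191955566406, 284.9038391113281), (15.493175506591797, 24.71063232421875), 11.309932708740234) []
scene ((435.75006103515625, 263.2500305175781), (11.31370735168457, 61.51828384399414), 45.0) [([455.4, 243.3], 35, [0.4625, 0.3804, 0.038]), ([418.2, 281.2], 85, [0.6265, 0.335, 0.038])]
scene ((402.2940979003906, 246.676513671875), (11.605779647827148, 50.5447998046875), 49.398704528808594) [([419.1, 232.7], 32, [0.4808, 0.2798, 0.038]), ([387.4, 259.8], 77, [0.6089, 0.2394, 0.038])]
scene ((380.62396240234375, 221.553466796875), (10.990567207336426, 37.11832809448242), 49.89909744262695) [([392.5, 211.8], 30, [0.4502, 0.1835, 0.038]), ([370.3, 230.7], 69, [0.5462, 0.1572, 0.038])]
```

Run:
```python
from h import *
t=lambda a:(312+(a[0]+.5)/6-.5,168+(a[1]+.5)/6-.5)
s=lambda a:(220+(a[0]+.5)/6-.5,138+(a[1]+.5)/6-.5)
P={n:np.array(C[n]["mtx"])@np.c_[C[n]["R"],C[n]["t"]] for n in C}
for l,a,b in [("L+",(143,88),(572,260)),("L-",(183,95),(523,247)),("M+",(335,185),(430,152)),("M-",(380,192),(382,142)),("S+",(527,281),(293,68)),("S-",(571,288),(245,57)),("upL",(120,42),(548,355)),("upR",(722,148),(25,75)),("seam1",(312,78),(370,262)),("seam2",(520,112),(190,163)),("stopL",(55,395),(750,262)),("stopR",(635,495),(285,30))]:
    X=cv2.triangulatePoints(P["top"],P["scene"],np.array(t(a)).reshape(2,1),np.array(s(b)).reshape(2,1)).ravel();X=X[:3]/X[3]
    print(l,np.round(X,4),"res",np.round(proj("top",[X])[0]-t(a),1),np.round(proj("scene",[X])[0]-s(b),1))
for l,a in(("pl",(45,437)),("pr",(617,537))):print(l,ray("top",t(a),.006).round(4))
for l,a in(("pfarR",(28,310)),("pnearL",(770,318))):print(l,ray("scene",s(a),.006).round(4))
# line fits: tool for bars - check the blue caps of fixed bars in top view
for n in("top","scene"):
    hsv=cv2.cvtColor(cv2.imread(f"pics/{n}0.png"),cv2.COLOR_BGR2HSV)
    bl=cv2.inRange(hsv,(100,120,60),(130,255,255));k,_,st,ce=cv2.connectedComponentsWithStats(bl)
    for i in range(1,k):
        x,y=ce[i]
        if st[i,4]>4 and (312<x<440 and 168<y<262 if n=="top" else 240<x<350 and 138<y<228):print(n,st[i].tolist(),ce[i].round(1))
```

```text
L+ [ 0.5722 -0.0177  0.1755] res [-1.8  0.6] [-2.2 -0.4]
L- [ 0.5729 -0.0408  0.1714] res [-1.1  0.4] [-1.3 -0.2]
M+ [ 0.5353 -0.1211  0.1605] res [-2.   0.8] [-2.2 -0.5]
M- [ 0.5363 -0.1468  0.1546] res [-1.4  0.6] [-1.6 -0.3]
S+ [ 0.5011 -0.2285  0.1371] res [-1.6  0.7] [-1.7 -0.4]
S- [ 0.5024 -0.2552  0.1323] res [-0.7  0.3] [-0.8 -0.2]
upL [ 0.6052 -0.0066  0.1485] res [-0.8  0.3] [-1.  -0.2]
upR [ 0.5828 -0.3273  0.1484] res [-0.3  0.1] [-0.3 -0.1]
seam1 [ 0.5974 -0.1095  0.1457] res [-0.8  0.3] [-0.9 -0.2]
seam2 [ 0.5901 -0.2197  0.1481] res [-0.7  0.3] [-0.8 -0.2]
stopL [0.4289 0.0068 0.0543] res [-0.4  0.1] [-0.4 -0.1]
stopR [ 0.407  -0.3124  0.0532] res [-1.2  0.5] [-1.3 -0.3]
pl [0.4117 0.009  0.006 ]
pr [ 0.3904 -0.3193  0.006 ]
pfarR [ 0.6197 -0.3283  0.006 ]
pnearL [0.4185 0.0174 0.006 ]
top [335, 183, 7, 7, 38] [338.2 186.3]
top [368, 200, 7, 6, 37] [370.6 202.5]
top [399, 215, 8, 7, 44] [402.4 218.5]
top [327, 233, 6, 3, 16] [329.5 234. ]
top [360, 238, 7, 4, 19] [362.7 239.7]
top [393, 244, 7, 4, 20] [396.  245.6]
scene [259, 148, 10, 10, 65] [263.4 152.4]
scene [281, 161, 9, 13, 74] [284.9 167.2]
scene [305, 180, 10, 11, 80] [309.3 184.7]
```

Run:
```python
from h import *
c,s=np.cos(np.radians(35)),np.sin(np.radians(35))
yaw=-.068;u=np.array([np.cos(yaw),np.sin(yaw)]);v=np.array([-u[1],u[0]])
z0=.040
t=lambda a:(312+(a[0]+.5)/6-.5,168+(a[1]+.5)/6-.5)
for L,a,b in((.18,(338.2,186.3),(329.5,234.)),(.145,(370.6,202.5),(362.7,239.7)),(.11,(402.4,218.5),(396,245.6))):
    for uv,x in((a,L-.006),(b,.006)):
        X=ray("top",uv,z0+x*s+.03*c);print(L,"top",X.round(4),"u",round(X[:2]@u,4),"v",round(X[:2]@v,4), "x0u",round(X[:2]@u-x*c+.03*s,4))
for L,uv in((.18,(309.3,184.7)),(.145,(284.9,167.2)),(.11,(263.4,152.4))):
    X=ray("scene",uv,z0+L*s+.016*c);print(L,"scene",X.round(4),"v",round(X[:2]@v,4),"x0u",round(X[:2]@u-L*c+.016*s,4))
for n,pts in(("rib top",[(218,85),(295,90),(425,120),(503,128),(635,155),(715,162)]),("rib low",[(160,395),(235,400),(357,425),(430,435),(555,455),(627,470)])):
    for p in pts:
        X=ray("top",t(p),z0+(.19*s if n=="rib top" else .006)+.007);print(n,p,X.round(4),"v",round(X[:2]@v,4))
```

```text
0.18 top [ 0.566  -0.0332  0.1644] u 0.5669 v 0.0053 x0u 0.4416
0.18 top [ 0.4286 -0.0232  0.068 ] u 0.4292 v 0.006 x0u 0.4415
0.145 top [ 0.5304 -0.1397  0.1443] u 0.5387 v -0.1033 x0u 0.442
0.145 top [ 0.4218 -0.1329  0.068 ] u 0.4298 v -0.104 x0u 0.4421
0.11 top [ 0.4946 -0.2461  0.1242] u 0.5101 v -0.2119 x0u 0.4422
0.11 top [ 0.4143 -0.2425  0.068 ] u 0.4298 v -0.2137 x0u 0.4421
0.18 scene [ 0.5753 -0.0272  0.1564] v 0.0119 x0u 0.4376
0.145 scene [ 0.5382 -0.1356  0.1363] v -0.0987 x0u 0.4366
0.11 scene [ 0.5033 -0.2423  0.1162] v -0.2075 x0u 0.4377
rib top (218, 85) [ 0.5864 -0.0623  0.156 ] v -0.0223
rib top (295, 90) [ 0.5881 -0.1025  0.156 ] v -0.0623
rib top (425, 120) [ 0.5793 -0.1713  0.156 ] v -0.1315
rib top (503, 128) [ 0.5795 -0.212   0.156 ] v -0.1721
rib top (635, 155) [ 0.5725 -0.2812  0.156 ] v -0.2416
rib top (715, 162) [ 0.5733 -0.3227  0.156 ] v -0.283
rib low (160, 395) [ 0.4359 -0.0521  0.053 ] v -0.0224
rib low (235, 400) [ 0.4377 -0.0936  0.053 ] v -0.0636
rib low (357, 425) [ 0.4311 -0.1618  0.053 ] v -0.1321
rib low (430, 435) [ 0.43   -0.2022  0.053 ] v -0.1725
rib low (555, 455) [ 0.4264 -0.2714  0.053 ] v -0.2418
rib low (627, 470) [ 0.4225 -0.3113  0.053 ] v -0.2819
```

```bash
cat >> h.py <<'E'
BAR={"S":(.4936,.1659,-.281),"M":(.5411,.2562,-.321),"L":(.5417,.355,-.2765)}
LEN={"S":.110,"M":.145,"L":.180}
YAW=-.068;U=np.array([np.cos(YAW),np.sin(YAW)]);V=np.array([-U[1],U[0]])
U0,Z0=.4395,.040;SV={"L":-.0395,"M":-.149,"S":-.2585}
def rk(b,h,z,dv=0): # world xyz at horizontal distance h up from stop face of slot b
    return np.r_[(U0+h)*U+(SV[b]+dv)*V,z]
E
python3 -c "
from h import *
b=BAR['S'];print(go([b[0],b[1],.16],b[2]),go([b[0],b[1],.0425],b[2]))"
```

```text
([-441.2, -247.9, 89.5], 2.6, 'g', [0.1226, 0.5101, 0.2491]) ([-441.2, -247.7, 207.0], 2.6, 'g', [0.1226, 0.5101, 0.2491])
```

```bash
python3 -m crank '[[0.8,[-0.035,-0.02,0.007],1],[0.8,[-0.07,-0.04,0.014],2],[0.8,[-0.105,-0.06,0.021],2.6],[0.8,[-0.14,-0.08,0.028],2.6],[0.8,[-0.175,-0.1,0.035],2.6]]'
python3 -m crank '[[0.8,[-0.035,-0.02,0.007],0],[0.8,[-0.07,-0.04,0.014],0],[0.8,[-0.105,-0.06,0.021],0],[0.8,[-0.14,-0.08,0.028],0],[0.8,[-0.175,-0.1,0.035],0]]'
python3 -c "
from h import *
b=BAR['S'];print(go([b[0],b[1],.16],b[2]),go([b[0],b[1],.0425],b[2]))"
```

```text
clock: 0.52
tcp_pos: [0.2702, 0.3708, 0.3692]
eef_rot: [0.14, 0.99, -0.0, -0.0]
contact_force: [1.6, -0.1, 1.3]
finger_gap: 0.068
grasp_force: 0.0
clock: 0.93
tcp_pos: [0.4107, 0.2259, 0.3343]
eef_rot: [0.14, 0.99, -0.0, -0.0]
contact_force: [0.1, 0.7, -0.2]
finger_gap: 0.0679
grasp_force: 0.0
([-96.3, -34.6, 19.3], -0.0, 'g', [0.4107, 0.2259, 0.1793]) ([-96.3, -34.6, 136.8], -0.0, 'g', [0.4107, 0.2259, 0.1793])
```

```bash
python3 -m crank '[[0.8,[-0.04,-0.014,0.008],0],[0.8,[-0.08,-0.028,0.016],0],[0.8,[-0.095,-0.034,0.035],0],[0.8,[-0.095,-0.034,0.06],0],[0.8,[-0.095,-0.034,0.06],0]]'
python3 -c "
from h import *
b=BAR['S'];print(go([b[0],b[1],.16],b[2]),go([b[0],b[1],.0425],b[2]))
cv2.imwrite('pics/t1.png',cv2.cvtColor(manip.get_image('top'),4)[150:270,190:350].repeat(4,0).repeat(4,1))"
```

```text
clock: 1.35
tcp_pos: [0.4911, 0.167, 0.2705]
eef_rot: [0.141, 0.99, -0.002, -0.003]
contact_force: [-0.4, -0.8, -1.1]
finger_gap: 0.0681
grasp_force: 0.0
([-3.3, 0.0, -44.5], -0.2, 'g', [0.4901, 0.1667, 0.1155]) ([-4.0, 0.5, 73.0], -0.2, 'g', [0.4901, 0.1667, 0.1155])
```

View pics/t1.png

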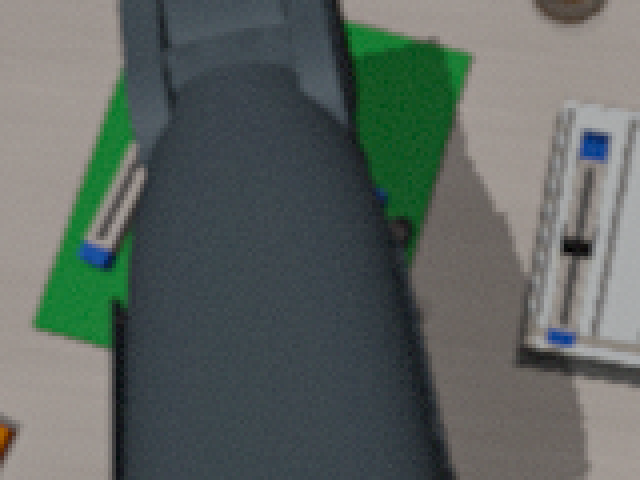

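The arm hides the short bar in the top view, with only a blue cap at about (380,195) showing. I'll descend and watch the force.

```bash
python3 -m crank '[[0.8,[-0.003,0,0.02],0],[0.8,[-0.003,0,0.04],0],[0.8,[-0.003,0,0.06],0],[0.8,[-0.003,0,0.072],0],[0.8,[-0.003,0,0.072],0]]'
python3 -m crank '[[0.2,[0,0,0],0],[0.1,[0,0,0],0],[0,[0,0,0],0],[0,[0,0,0],0],[0,[0,0,0],0]]'
python3 -c "
from h import *
b=BAR['S'];print(go([b[0],b[1],.0425],b[2]))"
```

```text
clock: 1.82
tcp_pos: [0.4934, 0.1683, 0.2018]
eef_rot: [0.139, 0.99, -0.001, -0.001]
contact_force: [0.3, -1.1, 0.2]
finger_gap: 0.0687
grasp_force: 0.0
clock: 2.23
tcp_pos: [0.4949, 0.1681, 0.2043]
eef_rot: [0.14, 0.99, 0.001, 0.001]
contact_force: [-2.6, -0.3, 8.5]
finger_gap: 0.022
grasp_force: 59.1
([0.9, -2.6, 6.8], -0.0, 'g', [0.4952, 0.1682, 0.0493])
```

```bash
python3 -m crank '[[0.5,[0,0,0],0],[0.5,[0,0,0],0],[0.5,[0,0,0],0]]'
python3 -c "
from h import *
print(manip.get_state()['tcp_pos'])"
python3 -m crank '[[0.5,[0,0,0.004],0],[0.5,[0,0,0.004],0],[0,[0,0,0.004],0],[0,[0,0,0.004],0],[0,[0,0,0.004],0]]'
python3 -m crank '[[0,[0,0,0],0],[0,[0,0,0],0]]'
```

```text
clock: 2.48
tcp_pos: [0.4946, 0.1678, 0.2031]
eef_rot: [0.14, 0.99, 0.0, 0.0]
contact_force: [-0.5, -0.3, -0.2]
finger_gap: 0.0426
grasp_force: 0.0
[0.49459703 0.16783436 0.20305234]
clock: 2.9
tcp_pos: [0.4946, 0.1678, 0.1987]
eef_rot: [0.14, 0.99, -0.0, -0.0]
contact_force: [0.4, -0.1, 2.0]
finger_gap: 0.0228
grasp_force: 59.4
clock: 3.07
tcp_pos: [0.4946, 0.1678, 0.1987]
eef_rot: [0.14, 0.99, -0.0, 0.0]
contact_force: [-1.4, -0.7, 0.5]
finger_gap: 0.0228
grasp_force: 59.4
```

```bash
python3 -m crank '[[0,[0,0,-0.03],0],[0,[0,0,-0.07],0],[0,[0,0,-0.11],0],[0,[0,0,-0.15],0],[0,[0,0,-0.16],0]]'
python3 -c "
from h import *
print(go(rk('S',.038,.20),YAW))"
```

```text
clock: 3.48
tcp_pos: [0.4954, 0.1681, 0.3646]
eef_rot: [0.14, 0.99, 0.002, 0.003]
contact_force: [0.6, 0.3, -0.8]
finger_gap: 0.0228
grasp_force: 59.2
([-91.0, -451.4, 8.2], -12.2, 'g', [0.4965, 0.1685, 0.2096])
```

```bash
python3 -m crank '[[0,[-0.008,-0.037,0],-4],[0,[-0.016,-0.075,0],-8],[0,[-0.024,-0.115,0],-12.2],[0,[-0.032,-0.155,0],-12.2],[0,[-0.04,-0.195,0],-12.2]]'
python3 -c "
from h import *
print(go(rk('S',.038,.20),YAW))"
```

```text
clock: 3.9
tcp_pos: [0.4782, -0.0321, 0.3584]
eef_rot: [0.033, 0.999, -0.0, -0.0]
contact_force: [1.1, -0.4, -1.3]
finger_gap: 0.0228
grasp_force: 59.2
([2.0, -258.9, 3.4], 0.1, 'g', [0.4782, -0.0322, 0.2034])
```

```bash
python3 -m crank '[[0,[0,-0.04,0],0],[0,[0,-0.08,0],0],[0,[0,-0.12,0],0],[0,[0,-0.16,0],0],[0,[0.001,-0.2,0],0]]'
python3 -m crank '[[0,[0,-0.03,0],0],[0,[0.001,-0.056,0],0],[0,[0.001,-0.056,0.015],0],[0,[0.001,-0.056,0.02],0],[0,[0.001,-0.056,0.02],0]]'
python3 - <<'E'
from h import *
print(go(rk('S',.038,.17),YAW))
cv2.imwrite("pics/s2.png",cv2.resize(cv2.cvtColor(manip.get_image("scene"),4)[120:230,210:360],None,fx=5,fy=5,interpolation=cv2.INTER_CUBIC))
E
```

```text
clock: 4.32
tcp_pos: [0.4636, -0.232, 0.3584]
eef_rot: [0.034, 0.999, 0.0, -0.0]
contact_force: [1.1, -0.5, -1.8]
finger_gap: 0.0224
grasp_force: 59.2
clock: 4.73
tcp_pos: [0.4587, -0.2857, 0.3369]
eef_rot: [0.034, 0.999, 0.001, -0.002]
contact_force: [-0.3, 0.3, -0.6]
finger_gap: 0.0228
grasp_force: 59.4
([-0.9, -5.0, 11.9], -0.1, 'g', [0.4583, -0.2853, 0.1819])
```

View pics/s2.png

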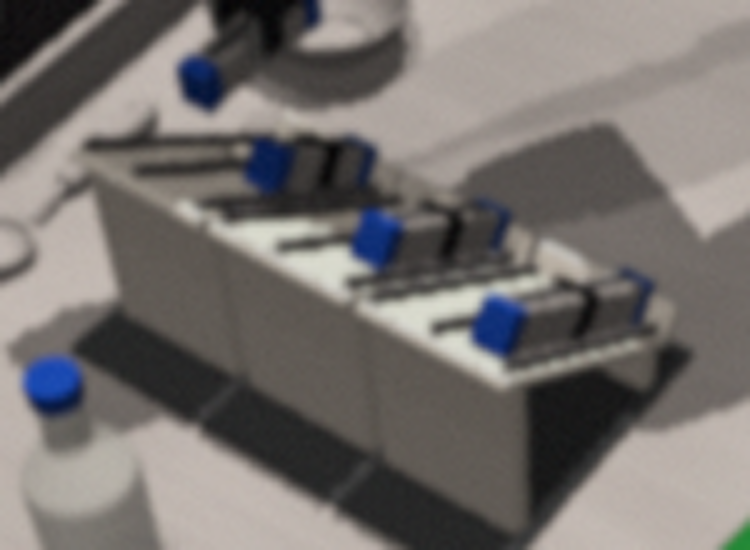

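The held bar's far end cap is at crop (201,80), level and to the right of the short row's fixed bar. I'll check the scene camera's bias against the known tool pose.

Run:
```python
from h import *
s=manip.get_state();R=Ro.from_quat(s["eef_rot"]).as_matrix();g=s["tcp_pos"]+R[:,2]*.155
for n in("scene","top"):
    im=manip.get_image(n);hsv=cv2.cvtColor(im,cv2.COLOR_RGB2HSV);bl=cv2.inRange(hsv,(100,120,60),(130,255,255));k,_,st,ce=cv2.connectedComponentsWithStats(bl)
    for i in range(1,k):
        if st[i,4]>4:
            z=g[2]-.0317+(.015 if n=="scene" else .027);X=ray(n,ce[i],z);d=X[:2]-g[:2]
            if abs(d@V)<.03 and abs(d@U)<.08:print(n,ce[i].round(1),st[i].tolist(),"du",round(d@U,4),"dv",round(d@V,4))
print(g.round(4),"u",round(g[:2]@U,4),"v",round(g[:2]@V,4))
```

```text
scene [249.3 135.3] [246, 132, 8, 9, 43] du 0.0456 dv 0.0006
top [418.2 212.9] [417, 212, 4, 3, 8] du 0.0467 dv 0.0067
[ 0.4588 -0.2851  0.1829] u 0.4771 v -0.2533
```

```bash
python3 -m crank '[[0,[0,-0.005,0.008],0],[0,[0,-0.005,0.016],0],[0,[0,-0.005,0.024],0],[0,[0,-0.005,0.028],0],[0,[0,-0.005,0.03],0]]'
python3 -m crank '[[0,[0,0,0.002],0],[0,[0,0,0.004],0],[0,[0,0,0.006],0]]'
python3 -m crank '[[0,[0,0,0.002],0],[0,[0,0,0.004],0],[0,[0,0,0.006],0]]'
python3 -m crank '[[0,[0,0,0.002],0],[0,[0,0,0.004],0],[0,[0,0,0.006],0]]'
```

```text
clock: 5.3
tcp_pos: [0.4588, -0.2905, 0.3076]
eef_rot: [0.034, 0.999, 0.0, -0.001]
contact_force: [0.5, 0.1, -1.6]
finger_gap: 0.0229
grasp_force: 59.4
clock: 5.55
tcp_pos: [0.4591, -0.2909, 0.3027]
eef_rot: [0.034, 0.999, -0.0, 0.0]
contact_force: [-0.5, -0.7, -1.0]
finger_gap: 0.0231
grasp_force: 59.4
clock: 5.8
tcp_pos: [0.4591, -0.2909, 0.2967]
eef_rot: [0.034, 0.999, -0.0, 0.0]
contact_force: [0.6, 0.1, -0.7]
finger_gap: 0.0226
grasp_force: 59.4
clock: 6.05
tcp_pos: [0.4588, -0.2909, 0.2912]
eef_rot: [0.034, 0.999, -0.0, -0.0]
contact_force: [-7.6, 1.0, 12.7]
finger_gap: 0.0224
grasp_force: 61.3
```

```bash
for i in 1; do :; done; python3 -m crank '[[0,[0,0,0.003],0],[0,[0,0,0.006],0],[0,[0,0,0.009],0]]'
python3 -m crank '[[0,[0,0,0.003],0],[0,[0,0,0.006],0],[0,[0,0,0.009],0]]'
```

```text
clock: 6.3
tcp_pos: [0.4573, -0.2906, 0.2824]
eef_rot: [0.034, 0.999, -0.0, -0.002]
contact_force: [-15.7, -0.3, 14.7]
finger_gap: 0.0231
grasp_force: 63.6
clock: 6.55
tcp_pos: [0.4567, -0.2906, 0.273]
eef_rot: [0.035, 0.999, -0.0, -0.003]
contact_force: [-15.5, 1.7, 11.4]
finger_gap: 0.0225
grasp_force: 66.5
```

```bash
python3 -m crank '[[0,[0,0,0.003],0],[0,[0,0,0.006],0],[0,[0,0,0.009],0]]'
python3 -m crank '[[0,[0,0,0.002],0],[0,[0,0,0.004],0]]'
python3 -c "
from h import *
cv2.imwrite('pics/s3.png',cv2.resize(cv2.cvtColor(manip.get_image('scene'),4)[130:200,210:320],None,fx=6,fy=6,interpolation=cv2.INTER_CUBIC))"
```

```text
clock: 6.8
tcp_pos: [0.4569, -0.2906, 0.2639]
eef_rot: [0.035, 0.999, -0.0, -0.002]
contact_force: [-15.5, -0.7, 9.6]
finger_gap: 0.0229
grasp_force: 69.8
clock: 6.97
tcp_pos: [0.457, -0.2906, 0.2599]
eef_rot: [0.035, 0.999, -0.0, -0.002]
contact_force: [-14.2, 1.1, 9.5]
finger_gap: 0.0228
grasp_force: 71.5
```

View pics/s3.png

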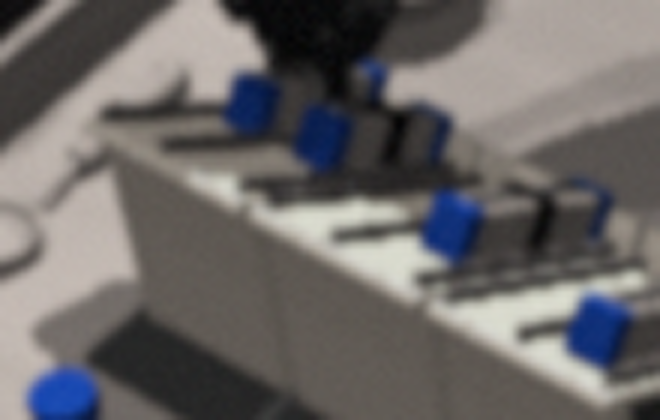

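The bar is tilting in the free lane. Its cap is at crop (253,103), next to the fixed bar's cap at (325,137). I'll go on down to flush.

```bash
python3 -m crank '[[0,[0,0,0.002],0],[0,[0,0,0.003],0]]'
python3 -m crank '[[0,[0,0,0.002],0],[0,[0,0,0.003],0]]'
```

```text
clock: 7.18
tcp_pos: [0.4572, -0.2907, 0.257]
eef_rot: [0.035, 0.999, -0.0, -0.002]
contact_force: [-11.2, 0.7, 9.9]
finger_gap: 0.0224
grasp_force: 72.8
clock: 7.35
tcp_pos: [0.4572, -0.2906, 0.2557]
eef_rot: [0.035, 0.999, -0.0, -0.001]
contact_force: [-20.8, 5.5, 41.5]
finger_gap: 0.0229
grasp_force: 78.9
```

```bash
python3 -m crank '[[0,[0,0,-0.002],0],[0,[0,0,-0.002],0]]'
python3 -m crank '[[0,[0.0016,0,0.0012],0],[0,[0.0032,0,0.0023],0]]'
python3 -m crank '[[0,[0.0016,0,0.0012],0],[0,[0.0032,0,0.0023],0]]'
```

```text
clock: 7.52
tcp_pos: [0.4579, -0.2907, 0.2564]
eef_rot: [0.034, 0.999, -0.0, -0.001]
contact_force: [-10.6, 1.3, 11.4]
finger_gap: 0.0228
grasp_force: 74.7
clock: 7.68
tcp_pos: [0.4565, -0.2908, 0.2562]
eef_rot: [0.034, 0.999, -0.001, 0.002]
contact_force: [-2.6, 4.9, 29.5]
finger_gap: 0.0223
grasp_force: 76.5
clock: 7.85
tcp_pos: [0.4541, -0.2911, 0.2547]
eef_rot: [0.034, 0.999, -0.002, 0.003]
contact_force: [-2.1, 1.5, 29.7]
finger_gap: 0.0227
grasp_force: 76.7
```

```bash
python3 -m crank '[[0,[0.0016,0,0.0011],0],[0,[0.0032,0,0.0022],0]]'
python3 -m crank '[[0,[0.0016,0,0.0011],0],[0,[0.0032,0,0.0022],0]]'
```

```text
clock: 8.02
tcp_pos: [0.4524, -0.2911, 0.2541]
eef_rot: [0.034, 0.999, -0.002, 0.006]
contact_force: [6.2, 8.5, 47.9]
finger_gap: 0.0227
grasp_force: 79.0
clock: 8.18
tcp_pos: [0.4512, -0.2911, 0.254]
eef_rot: [0.033, 0.999, -0.002, 0.01]
contact_force: [13.4, 14.0, 61.3]
finger_gap: 0.0224
grasp_force: 80.7
```

```bash
python3 -m crank '[[0,[-0.001,0,-0.002],0],[0,[-0.001,0,-0.003],0]]'
python3 -m crank '[[0.34,[0,0,0],0],[0.38,[0,0,0],0],[0.38,[0,0,0],0]]'
python3 -m crank '[[0.38,[0,0,-0.01],0],[0.38,[0,0,-0.03],0],[0.38,[0,0,-0.06],0],[0.38,[0,0,-0.1],0],[0.38,[0.01,0.03,-0.12],0]]'
python3 -m crank '[[0.8,[0.035,0.02,0],0],[0.8,[0.07,0.04,0],0],[0.8,[0.1,0.06,0],0],[0.8,[0.12,0.09,0],0],[0.8,[0.13,0.125,0],0]]'
python3 - <<'E'
from h import *
for n,b in(("scene",(120,230,210,360)),("top",(168,262,312,440))):
    im=cv2.cvtColor(manip.get_image(n),4);cv2.imwrite(f"pics/full4{n}.png",im);cv2.imwrite(f"pics/{n[0]}4.png",cv2.resize(im[b[0]:b[1],b[2]:b[3]],None,fx=5,fy=5,interpolation=cv2.INTER_CUBIC))
print(go([BAR["M"][0],BAR["M"][1],.20],BAR["M"][2]))
E
```

```text
clock: 8.35
tcp_pos: [0.4517, -0.2911, 0.2544]
eef_rot: [0.033, 0.999, -0.002, 0.008]
contact_force: [16.5, 3.5, 15.0]
finger_gap: 0.0227
grasp_force: 73.9
clock: 8.6
tcp_pos: [0.4469, -0.2899, 0.2494]
eef_rot: [0.034, 0.999, 0.0, -0.001]
contact_force: [-1.2, -0.1, 0.5]
finger_gap: 0.0321
grasp_force: 0.0
clock: 9.02
tcp_pos: [0.4407, -0.2623, 0.3734]
eef_rot: [0.035, 0.999, -0.002, 0.002]
contact_force: [1.0, 0.5, 0.6]
finger_gap: 0.0325
grasp_force: 0.0
clock: 9.43
tcp_pos: [0.3153, -0.1252, 0.3698]
eef_rot: [0.036, 0.999, -0.0, -0.001]
contact_force: [-0.2, 1.2, 0.7]
finger_gap: 0.0682
grasp_force: 0.0
([-200.2, 392.7, 15.2], 14.6, 'g', [0.3155, -0.1225, 0.215])
```

View pics/t4.png

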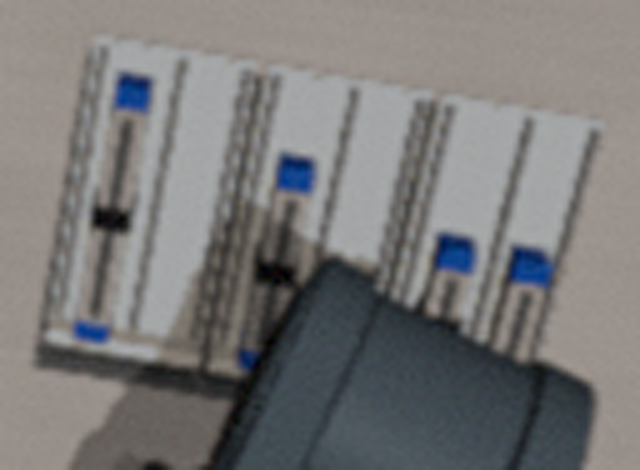

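The placed short bar's cap is at crop (530,265), level with its fixed neighbour at (457,253). That is 47.4 mm across and at the stop, so it is in place. Next is the medium bar.

```bash
python3 -m crank '[[0.8,[-0.018,0.036,0],4],[0.8,[-0.036,0.072,0],8],[0.8,[-0.054,0.107,0],12],[0.8,[-0.072,0.143,0],14.6],[0.8,[-0.09,0.178,0],14.6]]'
python3 -c "
from h import *
print(go([BAR['M'][0],BAR['M'][1],.15],BAR['M'][2]))"
```

```text
clock: 9.95
tcp_pos: [0.4209, 0.0471, 0.37]
eef_rot: [0.163, 0.987, -0.0, 0.0]
contact_force: [0.8, -0.8, -0.0]
finger_gap: 0.0682
grasp_force: 0.0
([-46.7, 236.7, 65.0], -0.3, 'g', [0.4209, 0.0471, 0.215])
```

```bash
python3 -m crank '[[0.8,[-0.008,0.04,0],0],[0.8,[-0.016,0.08,0],0],[0.8,[-0.024,0.12,0],0],[0.8,[-0.032,0.16,0],0],[0.8,[-0.04,0.2,0],0]]'
python3 -m crank '[[0.8,[-0.005,0.03,0.02],0],[0.8,[-0.006,0.036,0.06],0],[0.8,[-0.006,0.036,0.09],0],[0.8,[-0.006,0.036,0.1],0],[0.8,[-0.006,0.036,0.1],0]]'
python3 -c "
from h import *
print(go([BAR['M'][0],BAR['M'][1],.0435],BAR['M'][2]))"
```

```text
clock: 10.37
tcp_pos: [0.5225, 0.2242, 0.3696]
eef_rot: [0.161, 0.987, -0.0, -0.0]
contact_force: [0.3, -0.3, 0.2]
finger_gap: 0.0684
grasp_force: 0.0
clock: 10.78
tcp_pos: [0.538, 0.254, 0.2669]
eef_rot: [0.161, 0.987, -0.002, -0.002]
contact_force: [0.0, -0.8, -0.5]
finger_gap: 0.0687
grasp_force: 0.0
([-3.2, 4.0, 68.4], -0.1, 'g', [0.5371, 0.2536, 0.1119])
```

```bash
python3 -m crank '[[0.8,[-0.003,0.003,0.025],0],[0.8,[-0.003,0.003,0.05],0],[0.8,[-0.003,0.003,0.064],0],[0.8,[-0.003,0.003,0.067],0],[0.8,[-0.003,0.003,0.067],0]]'
python3 -m crank '[[0.5,[0,0,0],0],[0.5,[0,0,0],0]]'
python3 -c "
from h import *
print(go([BAR['M'][0],BAR['M'][1],.0435],BAR['M'][2]))"
```

```text
clock: 11.2
tcp_pos: [0.5429, 0.2562, 0.2038]
eef_rot: [0.161, 0.987, 0.0, 0.0]
contact_force: [0.1, -0.4, 0.4]
finger_gap: 0.0683
grasp_force: 0.0
clock: 11.37
tcp_pos: [0.5433, 0.2567, 0.2048]
eef_rot: [0.161, 0.987, 0.001, 0.001]
contact_force: [-0.4, 0.2, 0.1]
finger_gap: 0.0454
grasp_force: 0.0
([2.2, -1.5, 6.3], -0.1, 'g', [0.5437, 0.2569, 0.0498])
```

```bash
python3 -m crank '[[0.5,[0.003,-0.001,0.003],0],[0.5,[0.003,-0.001,0.006],0],[0,[0.003,-0.001,0.006],0],[0,[0.003,-0.001,0.006],0],[0,[0.003,-0.001,0.006],0]]'
python3 -m crank '[[0,[0,0,0],0],[0,[0,0,0],0]]'
python3 -m crank '[[0,[0,0,-0.03],0],[0,[0,0,-0.07],0],[0,[0,0,-0.11],0],[0,[0,0,-0.15],0],[0,[0,0,-0.16],0]]'
python3 -c "
from h import *
print(go(rk('M',.055,.20),YAW))"
```

```text
clock: 11.78
tcp_pos: [0.5393, 0.2567, 0.1969]
eef_rot: [0.161, 0.987, 0.0, 0.0]
contact_force: [-0.2, -0.1, 3.2]
finger_gap: 0.0227
grasp_force: 59.9
clock: 11.95
tcp_pos: [0.5393, 0.2567, 0.1969]
eef_rot: [0.161, 0.987, 0.0, 0.0]
contact_force: [-1.6, -0.5, 2.7]
finger_gap: 0.0225
grasp_force: 59.9
clock: 12.37
tcp_pos: [0.5401, 0.257, 0.363]
eef_rot: [0.161, 0.987, 0.002, 0.003]
contact_force: [0.3, 0.1, -1.6]
finger_gap: 0.0225
grasp_force: 59.4
([-84.6, -435.5, 6.1], -14.6, 'g', [0.5413, 0.2575, 0.208])
```

```bash
python3 -m crank '[[0,[-0.004,-0.03,-0.015],-4],[0,[-0.008,-0.066,-0.03],-8],[0,[-0.015,-0.103,-0.03],-12],[0,[-0.025,-0.14,-0.03],-14.6],[0,[-0.034,-0.176,-0.03],-14.6]]'
python3 -c "
from h import *
print(go(rk('M',.052,.20),YAW))"
```

```text
clock: 12.78
tcp_pos: [0.5151, 0.0775, 0.3865]
eef_rot: [0.032, 0.999, -0.0, 0.0]
contact_force: [1.1, -0.2, -0.8]
finger_gap: 0.0224
grasp_force: 59.5
([18.1, -261.2, 31.6], 0.2, 'g', [0.5151, 0.0774, 0.2315])
```

```bash
python3 -m crank '[[0,[0.003,-0.04,0],0.2],[0,[0.006,-0.08,0],0.2],[0,[0.009,-0.12,0],0.2],[0,[0.012,-0.16,0],0.2],[0,[0.015,-0.2,0],0.2]]'
python3 -m crank '[[0,[0.002,-0.03,0],0],[0,[0.003,-0.058,0.005],0],[0,[0.003,-0.058,0.02],0],[0,[0.003,-0.058,0.03],0],[0,[0.003,-0.058,0.03],0]]'
python3 -c "
from h import *
print(go(rk('M',.052,.165),YAW))"
```

```text
clock: 13.2
tcp_pos: [0.4863, -0.1214, 0.3863]
eef_rot: [0.036, 0.999, -0.0, -0.0]
contact_force: [1.1, 0.1, -1.5]
finger_gap: 0.0226
grasp_force: 59.5
clock: 13.62
tcp_pos: [0.4791, -0.1771, 0.3542]
eef_rot: [0.036, 0.999, 0.001, -0.002]
contact_force: [-0.2, 0.8, -2.4]
finger_gap: 0.0228
grasp_force: 59.6
([-2.3, -5.1, 34.2], -0.3, 'g', [0.4785, -0.1768, 0.1992])
```

```bash
python3 -m crank '[[0,[-0.002,-0.004,0.01],-0.3],[0,[-0.002,-0.004,0.02],-0.3],[0,[-0.002,-0.004,0.028],-0.3],[0,[-0.002,-0.004,0.032],-0.3],[0,[-0.002,-0.004,0.032],-0.3]]'
python3 -c "
from h import *
print(go(rk('M',.052,.155),YAW))"
```

```text
clock: 14.03
tcp_pos: [0.4814, -0.1807, 0.3236]
eef_rot: [0.033, 0.999, 0.0, -0.001]
contact_force: [0.4, 0.2, -1.5]
finger_gap: 0.0221
grasp_force: 59.6
([0.8, -1.5, 13.6], 0.1, 'g', [0.4812, -0.1806, 0.1686])
```

```bash
python3 -m crank '[[0,[0.001,-0.001,0.003],0],[0,[0.001,-0.001,0.006],0],[0,[0.001,-0.001,0.008],0]]'
python3 -m crank '[[0,[0,0,0.003],0],[0,[0,0,0.006],0],[0,[0,0,0.009],0]]'
python3 -m crank '[[0,[0,0,0.003],0],[0,[0,0,0.006],0],[0,[0,0,0.009],0]]'
python3 -m crank '[[0,[0,0,0.003],0],[0,[0,0,0.006],0],[0,[0,0,0.009],0]]'
```

```text
clock: 14.28
tcp_pos: [0.4806, -0.1822, 0.3167]
eef_rot: [0.033, 0.999, -0.0, 0.0]
contact_force: [0.8, -0.2, -2.1]
finger_gap: 0.0228
grasp_force: 59.6
clock: 14.53
tcp_pos: [0.4795, -0.1822, 0.3081]
eef_rot: [0.033, 0.999, -0.0, -0.001]
contact_force: [-10.6, 0.5, 8.6]
finger_gap: 0.0223
grasp_force: 61.4
clock: 14.78
tcp_pos: [0.4787, -0.182, 0.2987]
eef_rot: [0.034, 0.999, -0.0, -0.002]
contact_force: [-13.4, 0.5, 8.1]
finger_gap: 0.0226
grasp_force: 62.6
clock: 15.03
tcp_pos: [0.4785, -0.182, 0.2894]
eef_rot: [0.034, 0.999, 0.0, -0.002]
contact_force: [-13.1, 0.7, 6.6]
finger_gap: 0.0224
grasp_force: 63.8
```

```bash
python3 -m crank '[[0,[0,0,0.003],0],[0,[0,0,0.006],0],[0,[0,0,0.009],0]]'
python3 -m crank '[[0,[0,0,0.003],0],[0,[0,0,0.006],0],[0,[0,0,0.009],0]]'
python3 -m crank '[[0,[0,0,0.002],0],[0,[0,0,0.004],0]]'
python3 -m crank '[[0,[0,0,0.002],0],[0,[0,0,0.003],0]]'
```

```text
clock: 15.28
tcp_pos: [0.4787, -0.1821, 0.2804]
eef_rot: [0.034, 0.999, 0.0, -0.002]
contact_force: [-10.4, 0.5, 5.3]
finger_gap: 0.0225
grasp_force: 65.2
clock: 15.53
tcp_pos: [0.4794, -0.1822, 0.2717]
eef_rot: [0.033, 0.999, -0.0, -0.001]
contact_force: [-5.5, 1.6, 7.1]
finger_gap: 0.0222
grasp_force: 66.7
clock: 15.7
tcp_pos: [0.4799, -0.1822, 0.268]
eef_rot: [0.033, 0.999, -0.0, -0.0]
contact_force: [-6.8, -0.5, 5.3]
finger_gap: 0.0224
grasp_force: 66.9
clock: 15.87
tcp_pos: [0.4796, -0.1821, 0.2676]
eef_rot: [0.033, 0.999, -0.0, 0.0]
contact_force: [-19.3, 5.8, 49.8]
finger_gap: 0.0229
grasp_force: 72.8
```

```bash
python3 -m crank '[[0,[0,0,-0.002],0],[0,[0,0,-0.0025],0]]'
python3 -m crank '[[0,[0.0016,0,0.0011],0],[0,[0.0032,0,0.0022],0]]'
python3 -m crank '[[0,[0.0016,0,0.0011],0],[0,[0.0032,0,0.0022],0]]'
python3 -m crank '[[0,[0.0016,0,0.0011],0],[0,[0.0032,0,0.0022],0]]'
```

```text
clock: 16.03
tcp_pos: [0.4798, -0.1821, 0.268]
eef_rot: [0.033, 0.999, -0.0, -0.0]
contact_force: [-5.5, 0.9, 2.7]
finger_gap: 0.0225
grasp_force: 66.7
clock: 16.2
tcp_pos: [0.4785, -0.1822, 0.2675]
eef_rot: [0.033, 0.999, -0.0, 0.003]
contact_force: [-0.6, 2.6, 24.5]
finger_gap: 0.0223
grasp_force: 69.5
clock: 16.37
tcp_pos: [0.4756, -0.1823, 0.2655]
eef_rot: [0.033, 0.999, -0.001, 0.003]
contact_force: [-1.3, 0.3, 21.7]
finger_gap: 0.0226
grasp_force: 69.0
clock: 16.53
tcp_pos: [0.4724, -0.1822, 0.2633]
eef_rot: [0.033, 0.999, -0.001, 0.003]
contact_force: [-1.1, 0.4, 21.4]
finger_gap: 0.0227
grasp_force: 69.0
```

```bash
python3 -m crank '[[0,[0.0016,0,0.0011],0],[0,[0.0032,0,0.0022],0]]'
python3 -m crank '[[0,[0.0016,0,0.0011],0],[0,[0.0032,0,0.0022],0]]'
```

```text
clock: 16.7
tcp_pos: [0.4703, -0.1821, 0.2622]
eef_rot: [0.033, 0.999, -0.001, 0.005]
contact_force: [2.5, 3.4, 37.6]
finger_gap: 0.0231
grasp_force: 70.9
clock: 16.87
tcp_pos: [0.4691, -0.1821, 0.2621]
eef_rot: [0.033, 0.999, -0.001, 0.008]
contact_force: [7.6, 6.9, 51.5]
finger_gap: 0.0224
grasp_force: 72.6
```

```bash
python3 -m crank '[[0,[-0.001,0,-0.002],0],[0,[-0.001,0,-0.003],0]]'
python3 -m crank '[[0.34,[0,0,0],0],[0.38,[0,0,0],0],[0.38,[0,0,0],0]]'
python3 -m crank '[[0.38,[0,0,-0.01],0],[0.38,[0,0,-0.03],0],[0.38,[0,0,-0.06],0],[0.38,[0,0,-0.1],0],[0.38,[0.01,0.03,-0.12],0]]'
python3 -m crank '[[0.8,[0.02,0.035,0],0],[0.8,[0.04,0.07,0],0],[0.8,[0.06,0.105,0],0],[0.8,[0.08,0.14,0],0],[0.8,[0.1,0.175,0],0]]'
python3 - <<'E'
from h import *
n="top";b=(168,262,312,440)
im=cv2.cvtColor(manip.get_image(n),4);cv2.imwrite("pics/t5.png",cv2.resize(im[b[0]:b[1],b[2]:b[3]],None,fx=5,fy=5,interpolation=cv2.INTER_CUBIC))
print(go([BAR["L"][0],BAR["L"][1],.20],BAR["L"][2]))
E
```

```text
clock: 17.03
tcp_pos: [0.4695, -0.1821, 0.2626]
eef_rot: [0.033, 0.999, -0.001, 0.007]
contact_force: [13.2, 1.7, 4.8]
finger_gap: 0.0227
grasp_force: 66.8
clock: 17.28
tcp_pos: [0.4652, -0.1812, 0.259]
eef_rot: [0.033, 0.999, 0.0, -0.0]
contact_force: [0.2, -0.3, 0.0]
finger_gap: 0.0324
grasp_force: 0.0
clock: 17.7
tcp_pos: [0.4589, -0.1531, 0.3821]
eef_rot: [0.035, 0.999, -0.001, 0.002]
contact_force: [1.2, 0.4, -0.5]
finger_gap: 0.0327
grasp_force: 0.0
clock: 18.12
tcp_pos: [0.3679, 0.0317, 0.3788]
eef_rot: [0.034, 0.999, -0.0, -0.0]
contact_force: [0.9, 0.8, 0.3]
finger_gap: 0.068
grasp_force: 0.0
([-156.8, 329.1, 23.9], 12.2, 'g', [0.3645, 0.0365, 0.2237])
```

View pics/t5.png

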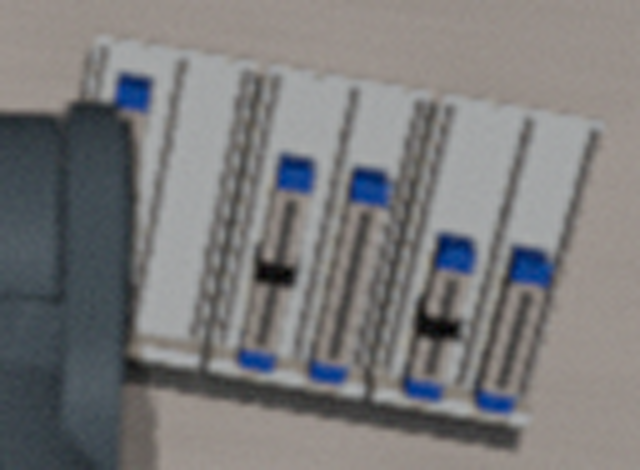

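Medium and short both lie parallel to their fixed bars. Their lower caps, (328,372) and (497,403), are level with the fixed ones at the stop. Now the long bar.

```bash
python3 -m crank '[[0.8,[-0.017,0.035,0],4],[0.8,[-0.034,0.071,0],8],[0.8,[-0.05,0.107,0],12.2],[0.8,[-0.066,0.143,0],12.2],[0.8,[-0.082,0.178,0],12.2]]'
python3 -c "
from h import *
print(go([BAR['L'][0],BAR['L'][1],.112],BAR['L'][2]))"
```

```text
clock: 18.58
tcp_pos: [0.4633, 0.2046, 0.3786]
eef_rot: [0.139, 0.99, -0.0, -0.0]
contact_force: [0.2, -0.8, 0.4]
finger_gap: 0.0682
grasp_force: 0.0
([-34.0, 166.4, 111.5], -0.2, 'g', [0.4632, 0.2045, 0.2236])
```

```bash
python3 -m crank '[[0.8,[-0.008,0.038,0.01],0],[0.8,[-0.016,0.076,0.02],0],[0.8,[-0.024,0.114,0.03],0],[0.8,[-0.032,0.15,0.04],0],[0.8,[-0.035,0.165,0.07],0]]'
python3 -m crank '[[0.8,[0,0,0.03],0],[0.8,[0,0,0.04],0],[0.8,[0,0,0.04],0]]'
python3 -c "
from h import *
print(go([BAR['L'][0],BAR['L'][1],.0435],BAR['L'][2]))"
```

```text
clock: 19.0
tcp_pos: [0.5445, 0.3558, 0.3104]
eef_rot: [0.138, 0.99, 0.002, 0.002]
contact_force: [0.1, -0.8, 0.1]
finger_gap: 0.0684
grasp_force: 0.0
clock: 19.25
tcp_pos: [0.5411, 0.3509, 0.2655]
eef_rot: [0.139, 0.99, -0.003, -0.003]
contact_force: [-0.3, -0.4, -0.3]
finger_gap: 0.0682
grasp_force: 0.0
([-0.5, 5.4, 66.9], -0.2, 'g', [0.5401, 0.3502, 0.1105])
```

```bash
python3 -m crank '[[0.8,[0,0.003,0.025],0],[0.8,[0,0.003,0.05],0],[0.8,[0,0.003,0.064],0],[0.5,[0,0.003,0.066],0],[0.5,[0,0.003,0.066],0]]'
python3 -m crank '[[0.5,[0,0,0],0],[0.5,[0,0,0],0]]'
python3 -c "
from h import *
print(go([BAR['L'][0],BAR['L'][1],.0435],BAR['L'][2]))"
```

```text
clock: 19.67
tcp_pos: [0.5432, 0.354, 0.2042]
eef_rot: [0.14, 0.99, -0.0, -0.0]
contact_force: [-0.3, -0.2, 0.0]
finger_gap: 0.0454
grasp_force: 0.0
clock: 19.83
tcp_pos: [0.5437, 0.3547, 0.2054]
eef_rot: [0.139, 0.99, 0.001, 0.001]
contact_force: [-0.2, 0.3, -0.2]
finger_gap: 0.0426
grasp_force: 0.0
([2.3, -0.6, 6.9], -0.2, 'g', [0.5441, 0.3549, 0.0504])
```

```bash
python3 -m crank '[[0.5,[0,0,0.003],0],[0.5,[0,0,0.006],0],[0,[0,0,0.006],0],[0,[0,0,0.006],0],[0,[0,0,0.006],0]]'
python3 -m crank '[[0,[0,0,0],0],[0,[0,0,0],0]]'
python3 -m crank '[[0,[0,0,-0.03],0],[0,[0,0,-0.07],0],[0,[0,0,-0.11],0],[0,[0,0,-0.15],0],[0,[0,0,-0.19],0]]'
python3 -c "
from h import *
print(go(rk('L',.050,.25),YAW))"
```

```text
clock: 20.25
tcp_pos: [0.5431, 0.3546, 0.1973]
eef_rot: [0.139, 0.99, -0.0, 0.0]
contact_force: [-0.4, 0.2, 3.8]
finger_gap: 0.0225
grasp_force: 60.0
clock: 20.42
tcp_pos: [0.5431, 0.3546, 0.1973]
eef_rot: [0.139, 0.99, -0.0, 0.0]
contact_force: [-0.8, -0.2, 1.8]
finger_gap: 0.0229
grasp_force: 59.8
clock: 20.83
tcp_pos: [0.5427, 0.3544, 0.3888]
eef_rot: [0.139, 0.99, -0.0, -0.0]
contact_force: [1.3, 1.2, -3.0]
finger_gap: 0.0228
grasp_force: 59.3
([-63.1, -426.1, -16.0], -12.1, 'g', [0.5426, 0.3543, 0.2338])
```

```bash
python3 -m crank '[[0,[-0.005,-0.037,0],-4],[0,[-0.01,-0.075,0],-8],[0,[-0.015,-0.115,0],-12.1],[0,[-0.02,-0.155,0],-12.1],[0,[-0.025,-0.195,0],-12.1]]'
python3 -c "
from h import *
print(go(rk('L',.060,.235),YAW))"
```

```text
clock: 21.25
tcp_pos: [0.5125, 0.1587, 0.3869]
eef_rot: [0.034, 0.999, -0.0, -0.0]
contact_force: [0.8, -0.5, -1.3]
finger_gap: 0.0223
grasp_force: 59.3
([1.2, -232.6, -3.0], 0.0, 'g', [0.5125, 0.1587, 0.2319])
```

```bash
python3 -m crank '[[0,[0,-0.04,0],0],[0,[0,-0.08,0],0],[0,[0,-0.12,0],0],[0,[0,-0.16,0],0],[0,[0,-0.2,0],0]]'
python3 -m crank '[[0,[0,-0.025,0],0],[0,[0,-0.03,0],0],[0,[0,-0.03,0],0],[0,[0,-0.03,0],0]]'
python3 -c "
from h import *
print(go(rk('L',.060,.19),YAW))"
```

```text
clock: 21.67
tcp_pos: [0.499, -0.041, 0.3872]
eef_rot: [0.034, 0.999, -0.0, -0.0]
contact_force: [0.3, 0.2, -1.9]
finger_gap: 0.0228
grasp_force: 59.3
clock: 22.0
tcp_pos: [0.4976, -0.0691, 0.3871]
eef_rot: [0.035, 0.999, 0.0, -0.0]
contact_force: [-0.5, 0.9, -0.6]
finger_gap: 0.0226
grasp_force: 59.4
([1.5, -4.4, 42.1], -0.1, 'g', [0.4975, -0.0691, 0.2321])
```

```bash
python3 -m crank '[[0,[0.001,-0.005,0.01],0],[0,[0.001,-0.005,0.02],0],[0,[0.001,-0.005,0.03],0],[0,[0.001,-0.005,0.038],0],[0,[0.001,-0.005,0.042],0]]'
python3 -m crank '[[0,[0,0,0.002],0],[0,[0,0,0.004],0],[0,[0,0,0.006],0]]'
python3 -m crank '[[0,[0,0,0.002],0],[0,[0,0,0.004],0],[0,[0,0,0.006],0]]'
python3 -c "
from h import *
print(go(rk('L',.060,.17),YAW))"
```

```text
clock: 22.42
tcp_pos: [0.496, -0.0733, 0.3437]
eef_rot: [0.034, 0.999, 0.0, -0.001]
contact_force: [-0.1, 0.3, -0.8]
finger_gap: 0.0226
grasp_force: 59.4
clock: 22.67
tcp_pos: [0.4965, -0.074, 0.3393]
eef_rot: [0.034, 0.999, -0.0, 0.0]
contact_force: [-0.0, 0.8, -1.1]
finger_gap: 0.0224
grasp_force: 59.4
clock: 22.92
tcp_pos: [0.4964, -0.0742, 0.3333]
eef_rot: [0.034, 0.999, -0.0, 0.0]
contact_force: [-0.5, -0.4, -1.6]
finger_gap: 0.0229
grasp_force: 59.4
([0.8, 0.8, 8.3], -0.0, 'g', [0.4964, -0.0742, 0.1783])
```

```bash
python3 -m crank '[[0,[0,0,0.003],0],[0,[0,0,0.006],0],[0,[-0.001,0,0.009],0]]'
python3 -m crank '[[0,[0,0,0.003],0],[0,[-0.001,0,0.006],0],[0,[-0.002,0,0.009],0]]'
python3 -m crank '[[0,[0,0,0.003],0],[0,[-0.001,0,0.006],0],[0,[-0.002,0,0.009],0]]'
```

```text
clock: 23.17
tcp_pos: [0.4959, -0.0741, 0.3242]
eef_rot: [0.034, 0.999, -0.0, -0.001]
contact_force: [-13.0, 0.3, 8.0]
finger_gap: 0.0228
grasp_force: 61.1
clock: 23.42
tcp_pos: [0.4961, -0.0741, 0.3143]
eef_rot: [0.034, 0.999, 0.0, -0.004]
contact_force: [-20.1, 0.5, 6.6]
finger_gap: 0.0227
grasp_force: 62.1
clock: 23.67
tcp_pos: [0.498, -0.0742, 0.3051]
eef_rot: [0.034, 0.999, 0.0, -0.004]
contact_force: [-16.7, -0.1, 6.2]
finger_gap: 0.023
grasp_force: 63.6
```

```bash
python3 -m crank '[[0,[0,0,0.003],0],[0,[-0.001,0,0.006],0],[0,[-0.002,0,0.009],0]]'
python3 -m crank '[[0,[0,0,0.003],0],[0,[-0.001,0,0.006],0],[0,[-0.002,0,0.009],0]]'
python3 -m crank '[[0,[0,0,0.002],0],[0,[0,0,0.004],0]]'
python3 -c "
from h import *
print(go(rk('L',.0675,.122),YAW))
cv2.imwrite('pics/s6.png',cv2.resize(cv2.cvtColor(manip.get_image('scene'),4)[130:220,240:360],None,fx=6,fy=6,interpolation=cv2.INTER_CUBIC))"
```

```text
clock: 23.92
tcp_pos: [0.5009, -0.0744, 0.2963]
eef_rot: [0.034, 0.999, 0.0, -0.003]
contact_force: [-12.5, 1.0, 4.8]
finger_gap: 0.0227
grasp_force: 65.0
clock: 24.17
tcp_pos: [0.5036, -0.0746, 0.2876]
eef_rot: [0.034, 0.999, 0.0, -0.002]
contact_force: [-10.0, -0.5, 4.1]
finger_gap: 0.023
grasp_force: 66.3
clock: 24.33
tcp_pos: [0.5042, -0.0746, 0.2838]
eef_rot: [0.034, 0.999, 0.0, -0.001]
contact_force: [-6.2, -0.8, 4.1]
finger_gap: 0.0226
grasp_force: 66.8
([0.6, 0.7, 6.9], -0.0, 'g', [0.5038, -0.0746, 0.1288])
```

View pics/s6.png

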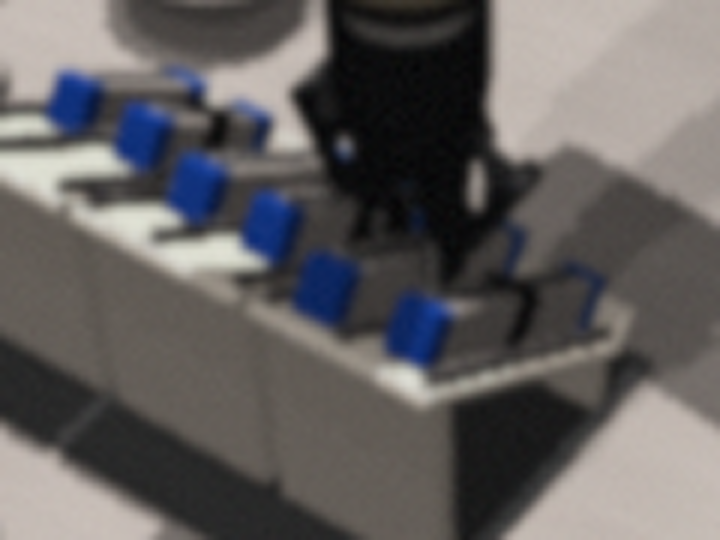

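The long bar's cap at crop (327,288) is beside its fixed twin at (418,328), nearly parallel and near the top edge of the floor. I'll go down to flush and then slide it to the stop.

```bash
python3 -m crank '[[0,[0,0,0.002],0],[0,[0,0,0.003],0]]'
python3 -m crank '[[0,[0,0,0.0015],0],[0,[0,0,0.0025],0]]'
```

```text
clock: 24.55
tcp_pos: [0.5046, -0.0747, 0.2811]
eef_rot: [0.034, 0.999, 0.0, -0.001]
contact_force: [-4.2, 1.3, 4.5]
finger_gap: 0.0226
grasp_force: 67.1
clock: 24.72
tcp_pos: [0.5045, -0.0747, 0.2803]
eef_rot: [0.034, 0.999, -0.0, 0.0]
contact_force: [-14.5, 2.6, 34.8]
finger_gap: 0.0226
grasp_force: 70.9
```

```bash
python3 -m crank '[[0,[0,0,-0.0015],0],[0,[0,0,-0.0015],0]]'
python3 -m crank '[[0,[0.0016,0,0.0011],0],[0,[0.0032,0,0.0022],0]]'
python3 -m crank '[[0,[0.0016,0,0.0011],0],[0,[0.0032,0,0.0022],0]]'
python3 -m crank '[[0,[0.0016,0,0.0011],0],[0,[0.0032,0,0.0022],0]]'
python3 -m crank '[[0,[0.0016,0,0.0011],0],[0,[0.0032,0,0.0022],0]]'
```

```text
clock: 24.88
tcp_pos: [0.5046, -0.0746, 0.2806]
eef_rot: [0.034, 0.999, 0.0, -0.0]
contact_force: [-4.2, 1.3, 3.2]
finger_gap: 0.0227
grasp_force: 66.9
clock: 25.05
tcp_pos: [0.5034, -0.0746, 0.2802]
eef_rot: [0.034, 0.999, -0.0, 0.003]
contact_force: [-0.8, 1.7, 23.4]
finger_gap: 0.0226
grasp_force: 69.5
clock: 25.22
tcp_pos: [0.5003, -0.0745, 0.2781]
eef_rot: [0.034, 0.999, -0.0, 0.003]
contact_force: [-1.1, 0.4, 18.4]
finger_gap: 0.0227
grasp_force: 68.9
clock: 25.38
tcp_pos: [0.4971, -0.0743, 0.2758]
eef_rot: [0.034, 0.999, -0.0, 0.003]
contact_force: [-2.0, 0.3, 18.2]
finger_gap: 0.0226
grasp_force: 68.9
clock: 25.55
tcp_pos: [0.4958, -0.0743, 0.2756]
eef_rot: [0.034, 0.999, -0.0, 0.006]
contact_force: [3.9, 1.5, 39.6]
finger_gap: 0.0226
grasp_force: 71.3
```

```bash
python3 -m crank '[[0,[0.0016,0,0.0011],0],[0,[0.0026,0,0.0018],0]]'
python3 -m crank '[[0,[-0.001,0,-0.002],0],[0,[-0.001,0,-0.003],0]]'
python3 -m crank '[[0.34,[0,0,0],0],[0.38,[0,0,0],0],[0.38,[0,0,0],0]]'
python3 -m crank '[[0.38,[0,0,-0.01],0],[0.38,[0,0,-0.03],0],[0.38,[0,0,-0.06],0],[0.38,[0,0,-0.1],0],[0.38,[0.01,0.03,-0.12],0]]'
python3 -m crank '[[0.6,[0.02,0.035,0],0],[0.6,[0.04,0.07,0],0],[0.6,[0.06,0.105,0],0],[0.6,[0.08,0.14,0],0],[0.6,[0.1,0.175,0],0]]'
python3 -m crank '[[0.6,[0.02,0.035,0],0],[0.6,[0.03,0.05,0],0],[0.6,[0.03,0.05,0],0],[0.6,[0.03,0.05,0],0]]'
python3 - <<'E'
from h import *
b=(168,262,312,440)
im=cv2.cvtColor(manip.get_image("top"),4);cv2.imwrite("pics/t7.png",cv2.resize(im[b[0]:b[1],b[2]:b[3]],None,fx=5,fy=5,interpolation=cv2.INTER_CUBIC))
bl=cv2.inRange(cv2.cvtColor(im,cv2.COLOR_BGR2HSV),(100,120,60),(130,255,255));k,_,st,ce=cv2.connectedComponentsWithStats(bl)
print([(ce[i].round(1).tolist(),int(st[i,4])) for i in range(1,k) if st[i,4]>4 and 312<ce[i][0]<440 and 168<ce[i][1]<262])
E
```

```text
clock: 25.72
tcp_pos: [0.4949, -0.0742, 0.2755]
eef_rot: [0.034, 0.999, -0.001, 0.009]
contact_force: [8.3, 1.0, 47.2]
finger_gap: 0.0231
grasp_force: 72.2
clock: 25.88
tcp_pos: [0.4952, -0.0742, 0.2761]
eef_rot: [0.034, 0.999, -0.0, 0.007]
contact_force: [12.8, -0.0, 8.9]
finger_gap: 0.0228
grasp_force: 67.4
clock: 26.13
tcp_pos: [0.4906, -0.0737, 0.2722]
eef_rot: [0.034, 0.999, -0.0, -0.001]
contact_force: [-0.6, 0.9, 0.1]
finger_gap: 0.0329
grasp_force: 0.0
clock: 26.55
tcp_pos: [0.4841, -0.0455, 0.3954]
eef_rot: [0.036, 0.999, -0.001, 0.001]
contact_force: [0.6, 1.2, 0.6]
finger_gap: 0.0322
grasp_force: 0.0
clock: 26.97
tcp_pos: [0.3937, 0.1394, 0.3921]
eef_rot: [0.034, 0.999, -0.0, -0.001]
contact_force: [1.1, 0.8, -0.2]
finger_gap: 0.0509
grasp_force: 0.0
clock: 27.3
tcp_pos: [0.3679, 0.1908, 0.3921]
eef_rot: [0.033, 0.999, -0.0, -0.001]
contact_force: [0.1, -0.2, -0.5]
finger_gap: 0.0512
grasp_force: 0.0
[([338.2, 186.2], 38), ([353.3, 188.9], 38), ([370.6, 202.4], 38), ([385.3, 205.1], 42), ([402.5, 218.4], 43), ([417.7, 221.1], 46), ([329.5, 234.0], 16), ([344.2, 236.4], 18), ([362.7, 239.7], 19), ([377.0, 242.2], 19), ([396.0, 245.6], 20), ([409.8, 247.8], 19)]
```

View pics/t7.png

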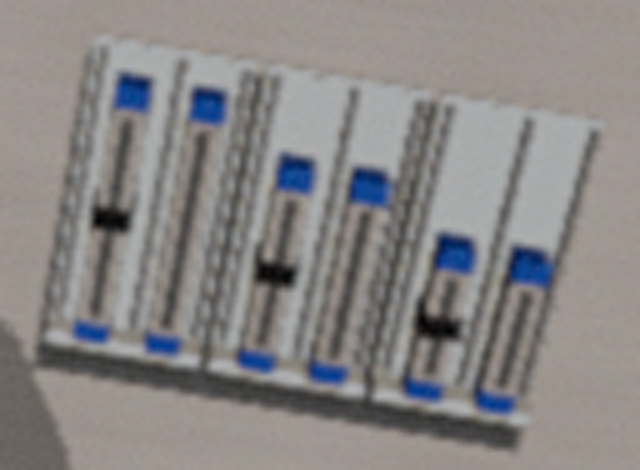

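All three bars lie parallel to their fixed neighbours. The upper caps at crop (207,105), (369,187) and (530,265) and the lower caps at (162,343), (328,372) and (497,403) are level with the fixed bars' caps. Handing in.

```bash
python3 -c "
from workcell import manip
print(manip.sign_off())"
```

```text
the job is handed in; nothing more can be done
None
```

I put all three bars in the free slots beside the clipped-in bars of their own length, flat and against the lower stop in the last top view, and handed the job in at about 27 s; it returned no pass/fail result.

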